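# Clamp the cheese for grating

### The arm

A 6-joint arm with a two-finger parallel gripper is mounted at the origin on the work surface. World frame = base frame: x ahead of the robot, y to its left, z up, the work surface at z = 0. Lengths are in m, angles in rad, forces in N, time in s.
With the tool pointing down it reaches from about 0.225 to 0.875 m from the base axis. Payload 3.4 kg.
Tool frame: the origin (TCP) lies at the very end of the fingers, on their centre line; the grasp point (between the pads) lies 19 mm behind it; z points along the fingers, y is the line along which they close (so a half turn about z gives the same grasp; the last joint's range is limited). The gripper opens to 85 mm and grips with 20 to 120 N. Pads are 22 mm wide; open, the fingers measure 114 mm over their backs; the gripper's body (76 mm by 85 mm) begins 54 mm behind the grasp point. The pads swing forward as they close: fully open they stand 13 mm farther back than shut.
Start: joints at [1.223, 0.276, 1.505, -0, 1.361, -0.121], TCP at [0.129, 0.56, 0.231] pointing down, gripper open.
Joint ranges: [-2.89, 2.89], [-0.75, 2.08], [0.22, 2.7], [-1.18, 4.32], [0.11, 2.71], [-2.7, 2.7]. Speed limits (rad/s): [2.57, 2.57, 3.14, 3.14, 3.14, 3.14].

### API

Orientations are given as a unit quaternion [w, x, y, z].
In Python, from rig import manip gives the robot as it stands. The module is installed in compiled form; this text tells all that it offers.
- The arm moves only by the tool play_rows, never from a script. Its argument "motion" is a list of rows, each a list of 5 numbers: the shift along the tool's x, y, z in units of 40 mm (1.0 is 40 mm), then the turn about the tool's z in units of 10 degrees (1.0 is 10 degrees), then the finger opening in mm, from 0 to 85.4. A call has 1 to 5 rows; each row is the pose to reach, as a shift and turn from the pose commanded when the call began, along the tool's axes at that moment; what a row does not reach only later rows make up. A row lasts 1/8 s, in which the tool goes at most 62.5 mm and 10.7 degrees, less where a joint would pass 70% of its speed; a pose out of reach is approached as far as the arm can. A call with a gripper value outside its range is refused whole. The fingers move at their own pace and stop on an object; "newtons" is the grip in N (left out, the last holds). Time passes only in rows, so rows that repeat a pose let the fingers close. It gives the time, the measured TCP pose, the force, the opening and the grip force at its end, in the units of the state.
- manip.get_state(): the state, without advancing time (a new reading comes with each control period).
- manip.get_image(name): name is "side" or "top" or "wrist"; returns a dict with "img" (384x512x3 uint8, red, green, blue), "range_z" (384x512 float32, m along the optical axis (not along the pixel's ray), 0 where there is no reading), "fx", "fy", "cx", "cy" (pixels), "R" (3x3) and "t" (3): a world point X has camera coordinates R X + t. Camera axes: x right, y down, z forward; pixel columns grow to the right and rows downward; lengths in m; the calibration is good to about 2 mm. A picture is of the moment at which its call begins.
- manip.sign_off(): hands the job in; it is judged then, once.
The state is a dict: "clock": time; "qpos": joint angles; "qd": joint speeds; "effort": joint torques, N m; "position": TCP position; "ee_rot": TCP orientation; "contact_force": force on the tool from outside, world axes, zero at the start; "moment": the same for the moment, N m; "width": finger opening in m; "gripper_force": force on a finger pad.
Only numpy, scipy, OpenCV 4.12 (cv2) and the standard library are available. Lean on these libraries where they do the work, as an engineer would, in place of code of your own. Each camera call takes 0.05 s, during which the arm holds its last target. There are 200 camera calls.

### The job

Release the cheese clamp's lock knob (press it down, turn it clockwise to its end and let it spring up), then pump the trigger against the handle until the jaw has pushed the cheese against the end stop and its sprung pad is about half sunk. The cheese crumbles easily, so never bottom the pad out, and move jaw and cheese only by the trigger, without touching them. The clamp slackens when the trigger is let go: finish still squeezing it, with the pad pressing steadily, and leave everything else on the counter alone.

Things in the scene. Friction and masses are not known exactly. Their poses are not given: they have to be found in the camera images.
- clamp: Cheese clamp fixed to the counter: beech board 110 x 330 x 18 mm, grey housing at one end (x -35..35, y -55..45, top z 78 mm), end stop at the other (face at y 222 mm). Origin on the counter under the housing, mid board width. x points away from the robot at yaw 0 (yaw varies up to 0.3 rad), y along the board from housing to stop, z up. Handle and trigger stick out of the robot (-x) side.
- handle_grip (a point): Centre of the fixed black handle at clamp x -92, y -47, z 49 mm. The handle spans x -135..-35, y -55..-39, z 34..64 mm (16 mm thick); the trigger is beside it on its +y side. A gripper centred at clamp y -39 can squeeze the trigger home before its handle-side finger meets the handle.
- trigger_grip (a point): Pulling point on the trigger, a steel bar 10 mm thick (y), 30 mm tall (z 34..64), 88 mm long from its pivot in the housing (clamp x -20, y -6) towards the robot. Point at mid bar, z 49, 72 mm from the pivot (x -92, y -6 at rest). Outer faces of trigger and handle are 54 mm apart at rest, 33 mm pulled home: open fingers straddle both from above. Free space below and on its +y side.
- trigger (a joint): Trigger angle about its vertical pivot, rad: 0 at rest, 0.29 squeezed home towards the handle (-y), 21 mm at trigger_grip. A return spring (1.6 N at the grip point at rest, 2.6 N home) brings it back when let go. Until the lock knob is released it gives only 0.02 to 0.07 and moves nothing on.
- jaw (a joint): Travel of the sliding jaw towards the cheese, m: 0 at the housing, up to 0.07; starts at 0 to 0.012, pad 14 to 34 mm from the cheese. 50 mm per rad of trigger; the ratchet (5 mm teeth) loses up to 5 mm a pull, so a full pull gains 9 to 15 mm. Let go of the trigger and friction (3 N) keeps a free jaw in place, but a pressed pad pushes it back and pad pressure drops below 3 N.
- pad (a joint): How far the sprung pad on the jaw is sunk, m: 0 free, 0.016 bottomed out. 1500 N/m: half sunk (0.008) is 12 N on the cheese. Pad force is about 1.44 x (force on trigger_grip less the return spring) less 3 N: a 12 N squeeze gives about 11 N. Pushing the loose cheese to the stop takes 2 to 5 N.
- pad_face (a point): Centre of the front of the pad (black rubber plate 54 mm wide, 44 mm tall) that meets the cheese; z 44 mm.
- lock_grip (a point): Lock knob on the housing: black bar 42 mm long, 14 mm thick, 24 mm tall on a 42 mm round flange. Point on its vertical axis, 112 mm above the counter when up; bar top at 123, flange top (bar foot) at 99, housing plate below it at 82 mm. The point's x axis lies along the bar: locked, along the clamp's x, white tick towards the robot.
- lock_turn (a joint): Knob angle, rad: 0 locked (starts at 0 to 0.06), 1.25 released, at its end stop. Grows turning clockwise seen from above. It turns only while pressed down.
- lock_press (a joint): How far the knob is pressed down, m: 0 up, 0.010 fully down (3 N to start, 8 N fully down). It can turn from 0.007 on, and springs up by itself at either end of the turn, not in between.
- cheese: Block of hard cheese 60 wide, 100 long (along y), 50 mm tall, about 0.32 kg, loose on the board between pad and stop, starting up to 8 mm short of the stop; origin at the centre of its underside (z 18 mm), axes as the clamp's. It crumbles above 28 N.
- stop: Fixed steel end stop of the clamp, 70 wide x 14 thick x 55 mm tall, standing on the board; origin at the bottom edge of its face towards the cheese.
- tub_a: Bystander: white takeaway tub, 110 mm across, 55 mm tall, origin under its middle. Not part of the job.
- tub_b: Bystander: white takeaway tub, 110 mm across, 55 mm tall, origin under its middle. Not part of the job.
- dish: Bystander: small brown earthenware dish, 90 mm across, 35 mm tall, origin under its middle. Not part of the job.
- mill: Bystander: turned wooden pepper mill, 52 mm across, 150 mm tall, origin under its middle. Not part of the job.
- grater: Bystander: steel box grater, about 90 x 80 mm, 160 mm tall, origin under its middle. Not part of the job.
- spoon: Bystander: steel spoon, lying flat, origin under its middle. Not part of the job.
- salt: Bystander: glass salt jar, 56 mm across, 100 mm tall, origin under its middle. Not part of the job.
There are look-alikes about, which are no part of the job. Of the things that look like the cheese, the middle-sized one is meant.

How it is judged:
On the way, in this order (a step that is already met when the one before it is completed fails the run):
1. the lock knob is turned to released and has sprung up (value of joint lock_turn above 1.05 rad and value of joint lock_press below 0.003 m), for 0.2 s.
2. the pad touches the cheese (contact force between pad and cheese above 1 N), for 0.05 s.
At the end, for the whole second after the job is handed in: Lock knob released (over 1.05 rad) and up (within 3 mm); fingers squeeze the trigger (over 2 N, pulled past 0.03 rad); pad sunk 4 to 14 mm, pressing the cheese with 6 to 21 N; cheese flat, still, pressed against the stop with over 4 N (all of step 1 and contact force between pad and cheese between 6 and 21 N and value of joint pad between 0.004 and 0.014 m and contact force between cheese and stop above 4 N and contact force between the fingers and trigger above 2 N and value of joint trigger above 0.03 rad and angle between cheese's own z axis and vertical below 0.1 rad and linear speed of cheese below 0.02 m/s); the arm keeps its last pose, push and grip.
It fails at once if the cheese is crushed: pad force over 28 N (contact force between pad and cheese above 28 N).
It fails at once if the robot touches the jaw or the cheese (over 1 N) (contact force between any of the fingers, the arm and jaw above 1 N or contact force between any of the fingers, the arm and cheese above 1 N).
It fails at once if a bystander is disturbed (moved over 20 mm) (distance of any of tub_a, tub_b, dish, mill, grater, spoon, salt from where it was at the start of the episode above 0.02 m).
It also fails if it takes over 61 s, if anything falls off the work surface, if the arm or the gripper's body presses on something with over 40 N, if the wrist force passes 120 N, or if a joint passes its speed limit or range.

## Working session

There is one attempt and no reset: what is moved stays moved. The work goes in short steps, Python scripts to look and compute and a tool call to move; the robot and the scene stay as the last step left them, time stands still between calls to the robot, and variables do not carry over. Pictures are saved under pics/ and viewed, at most 10 in all, crops included, and the job is handed in when it is done.

Besides the shell and the picture viewer there is one more tool, called after "Call:" by a JSON object that holds its "fn" and its "kwargs". play_rows: Moves the arm, as the interface text tells. Its arguments: {"type":"object","properties":{"motion":{"type":"array","items":{"type":"array","items":{"type":"number"}}},"newtons":{"type":"number"}},"required":["motion"]}

```bash
mkdir -p pics; cat > h.py <<'E'
import numpy as np, cv2
from rig import manip
def pts(d):
    z=d["range_z"]; v,u=np.mgrid[:384,:512]
    P=np.stack([(u-d["cx"])/d["fx"]*z,(v-d["cy"])/d["fy"]*z,z],-1)
    W=(P-d["t"])@d["R"]; W[z<=0]=np.nan; return W
E
python3 - <<'E'
from h import *
ims=[]
for n in ("top","side"):
    d=manip.get_image(n); np.savez(f"{n}.npz",**d)
    cv2.imwrite(f"pics/{n}0.png",cv2.resize(d["img"][:,:,::-1],(800,600)))
s=manip.get_state(); print(s)
E
```

```text
{'clock': 0.1, 'qpos': array([ 1.22299097e+00,  2.76556142e-01,  1.50597054e+00,  4.88222592e-05,
        1.36068418e+00, -1.20991019e-01]), 'qd': array([ 0.00023851, -0.00088304, -0.00268031,  0.00054722,  0.00042156,
        0.00057274]), 'effort': array([ 2.19574955e-03, -4.17702091e+01, -2.46405262e+01, -2.64412811e-04,
        5.82000503e-03, -6.49412556e-06]), 'position': array([0.12913432, 0.55985837, 0.23052663]), 'ee_rot': array([-2.11137897e-04,  1.13169274e-01,  9.93575392e-01, -7.81433991e-04]), 'contact_force': array([-0.2069111 , -0.66027631, -0.00513637]), 'moment': array([-0.02014935,  0.03793604, -0.01140909]), 'gripper_force': 0.0, 'width': 0.08507513722751711}
```

View pics/top0.png

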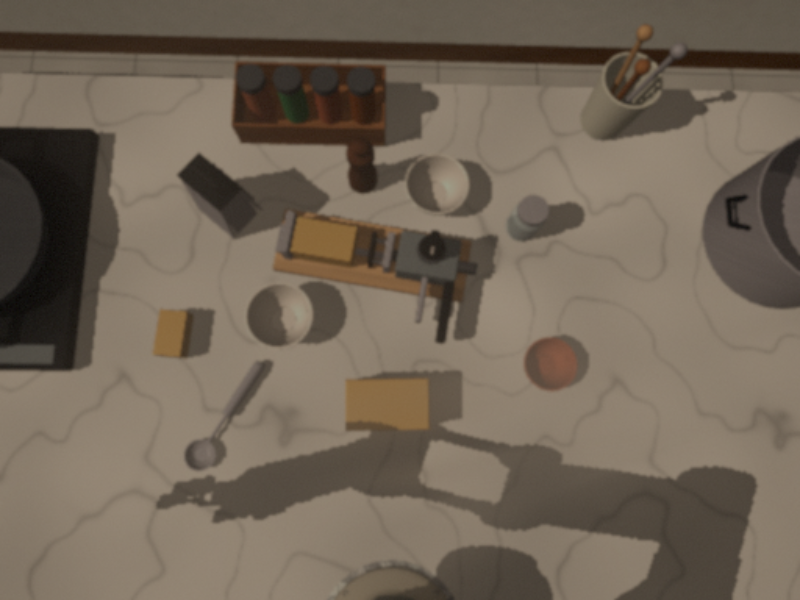

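View pics/side0.png

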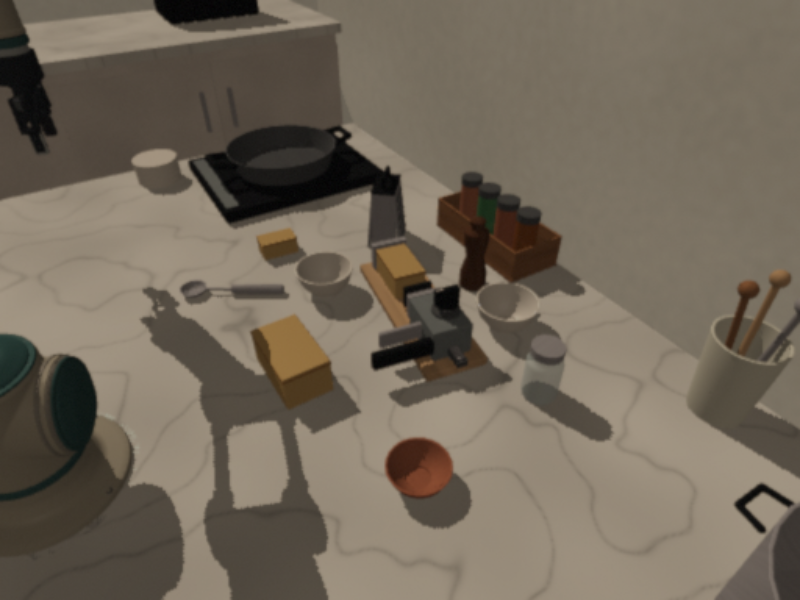

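```bash
cat > m.py <<'E'
from h import *
d=dict(np.load("top.npz")); W=pts(d); im=d["img"]
hsv=cv2.cvtColor(im,cv2.COLOR_RGB2HSV)
roi=np.zeros((384,512),bool); roi[125:225,165:310]=1
z=W[...,2]
def rect(m,name):
    m=(m&roi).astype(np.uint8); n,l,st,c=cv2.connectedComponentsWithStats(m)
    if n<2: print(name,"none");return
    k=1+np.argmax(st[1:,4]); P=W[l==k]
    r=cv2.minAreaRect((P[:,:2]*1000).astype(np.float32)); print(name,st[k],np.round(r[0],1),np.round(r[1],1),round(r[2],2),"z",np.round(np.nanmedian(P[:,2])*1e3,1))
print(d["R"],-d["R"].T@d["t"],d["fx"])
rect((z>.012)&(z<.024),"board")
rect((z>.074)&(z<.088),"housing")
rect((z>.062)&(z<.072)&(hsv[...,1]>90),"cheese")
rect((z>.115)&(z<.13),"knobtop")
rect((z>.094)&(z<.105),"flange")
rect((z>.055)&(z<.07)&(hsv[...,1]<90),"steel")
h=(z>.058)&(z<.07)&(np.arange(384)[:,None]>178)
rect(h&(np.arange(512)[None]>277),"handle"); rect(h&(np.arange(512)[None]<276),"trigger")
c=im[120:230,150:320,::-1]; cv2.imwrite("pics/crop.png",cv2.resize(c,None,fx=4.6,fy=4.6,interpolation=cv2.INTER_CUBIC))
E
python3 m.py
```

```text
[[ 0.00779947 -0.99950348  0.03052816]
 [-0.98266544 -0.01331582 -0.18490896]
 [ 0.18522365 -0.02855677 -0.98228138]] [0.3591713  0.01343157 0.99676063] 374.89928981970564
board [ 174  134   96   54 1566] [620.  75.] [254.2 111. ] 81.01 z 19.2
housing [253 147  43  33 828] [599.2 -54.5] [99.9 70.4] 81.36 z 79.2
cheese [186 139  43  29 873] [625.9 116.8] [100.6  61.3] 81.04 z 69.0
knobtop [273 147   9  18 101] [606.4 -58.5] [14.  41.3] 80.04 z 123.9
flange [268 150   7  16  66] [607.9 -44.9] [14.4 37.3] 85.46 z 100.4
steel [253 174  38  45 390] [516.3 -42.1] [97.7 99.8] 80.8 z 64.8
handle [279 179  12  40 258] [510.9 -82.4] [ 25.8 100.7] 87.97 z 64.7
trigger [266 179   8  27 109] [527.3 -43.8] [10.1 69.6] 80.81 z 64.8
```

View pics/crop.png

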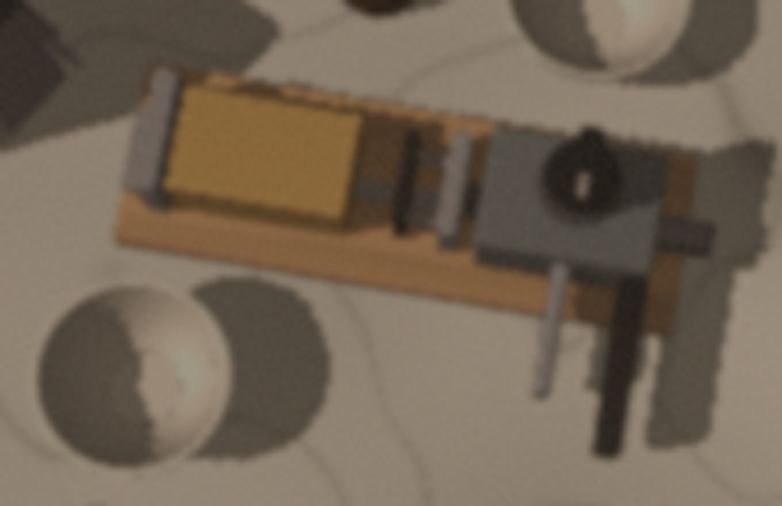

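```bash
cat >> h.py <<'E'
TH=np.radians(-8.85); O=np.array([.600,-.0496])
X=np.array([np.cos(TH),np.sin(TH)]); Y=np.array([-X[1],X[0]])
def clamp(x,y): return O+X*x/1000+Y*y/1000
from scipy.spatial.transform import Rotation as Rn
def st():
    s=manip.get_state(); q=s["ee_rot"]; R=Rn.from_quat([*q[1:],q[0]]).as_matrix(); return s,R
def go(x,y,z,ang):
    "units to reach world x,y,z with tool-y at ang deg"
    s,R=st(); p=R.T@(np.array([x,y,z])-s["position"])/.04
    a=np.degrees(np.arctan2(R[1,1],R[0,1]))
    print("at",np.round(s["position"]*1e3,1),"ang",round(a,2),"shift",np.round(p,3),"turn",np.round((a-ang)/10,3),"t",s["clock"])
E
python3 -c "
from h import *
go(.6064,-.0585,.170,80.6)"
```

```text
at [129.1 559.9 230.5] ang 77.0 shift [-15.103 -12.377   1.529] turn -0.36 t 0.1
```

Call:
{"fn": "play_rows", "kwargs": {"motion": [[-15.1,-12.4,0,-0.36,85],[-15.1,-12.4,0,-0.36,85],[-15.1,-12.4,0,-0.36,85],[-15.1,-12.4,0,-0.36,85],[-15.1,-12.4,0,-0.36,85]]}}

```text
clock: 0.72
position: [0.3208, 0.311, 0.2311]
ee_rot: [0.0, 0.082, 0.997, 0.0]
contact_force: [0.2, -0.2, 0.1]
width: 0.0848
gripper_force: 0.0
```

```bash
python3 -c "
from h import *
go(.6064,-.0585,.170,80.6)"
```

```text
at [320.8 311.  231.1] ang 80.63 shift [-8.549 -7.952  1.529] turn 0.003 t 0.725
```

Call:
{"fn": "play_rows", "kwargs": {"motion": [[-8.55,-7.95,0,0,85],[-8.55,-7.95,0,0,85],[-8.55,-7.95,0,0,85],[-8.55,-7.95,0,0,85],[-8.55,-7.95,0,0,85]]}}

```text
clock: 1.35
position: [0.5119, 0.0637, 0.2311]
ee_rot: [-0.0, 0.082, 0.997, 0.0]
contact_force: [1.8, 1.4, 0.6]
width: 0.0849
gripper_force: 0.0
```

Call:
{"fn": "play_rows", "kwargs": {"motion": [[-2,-2,0,0,50],[-2,-2,0,0,50],[-2,-2,0,0,50]]}}

```text
clock: 1.72
position: [0.5787, -0.0298, 0.2301]
ee_rot: [-0.0, 0.084, 0.996, -0.0]
contact_force: [-0.4, 0.5, 0.8]
width: 0.05
gripper_force: 0.0
```

```bash
python3 -c "
from h import *
go(.6064,-.0585,.145,80.6)"
```

```text
at [578.7 -29.8 230.1] ang 80.36 shift [-0.804 -0.59   2.127] turn -0.024 t 1.725
```

Call:
{"fn": "play_rows", "kwargs": {"motion": [[-0.8,-0.59,1,0,50],[-0.8,-0.59,2.1,0,50],[-0.8,-0.59,2.1,0,50]]}}

```text
clock: 2.1
position: [0.601, -0.0537, 0.1435]
ee_rot: [-0.005, 0.082, 0.997, 0.001]
contact_force: [-0.1, 0.3, 0.6]
width: 0.0501
gripper_force: 0.0
```

```bash
python3 -c "
from h import *
go(.6064,-.0585,.104,80.6)
d=manip.get_image('wrist'); cv2.imwrite('pics/w1.png',d['img'][:,:,::-1])
W=pts(d); z=W[...,2]; m=(z>.117)&(z<.128); P=W[m]
r=cv2.minAreaRect((P[:,:2]*1000).astype(np.float32)); print(r, m.sum())
m=(z>.074)&(z<.088); P=W[m]; print(cv2.minAreaRect((P[:,:2]*1000).astype(np.float32)), m.sum())
"
```

```text
at [601.  -53.7 143.5] ang 80.62 shift [-0.162 -0.099  0.987] turn 0.002 t 2.1
((606.2114868164062, -57.112274169921875), (13.751355171203613, 41.61105728149414), 79.86280059814453) 1556
((639.1640625, -61.769989013671875), (325.7978210449219, 164.33633422851562), 71.46454620361328) 9328
```

View pics/w1.png

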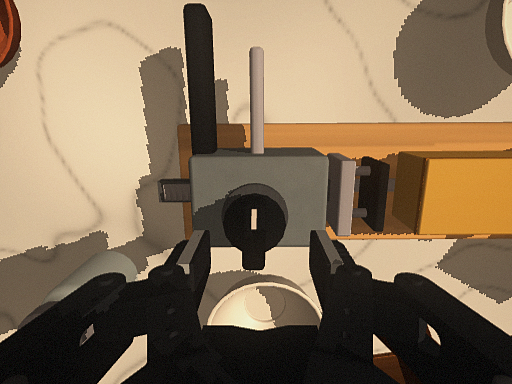

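The wrist picture shows the knob at (254,220) between the open fingers, its white tick towards the robot; handle (200,80), trigger (256,100), and the cheese on the board at right, clear of the fingers.

Call:
{"fn": "play_rows", "kwargs": {"motion": [[-0.14,-0.09,0,0.06,50],[-0.14,-0.09,0.5,0.06,50],[-0.14,-0.09,0.95,0.06,50],[-0.14,-0.09,0.95,0.06,30],[-0.14,-0.09,0.95,0.06,30]]}}

```text
clock: 2.78
position: [0.6109, -0.0596, 0.1112]
ee_rot: [0.002, 0.087, 0.996, -0.0]
contact_force: [-0.0, -0.1, -0.9]
width: 0.0301
gripper_force: 0.0
```

```bash
python3 -c "
from h import *
go(.6063,-.0577,.102,80)"
```

```text
at [610.9 -59.6 111.2] ang 80.02 shift [0.122 0.027 0.23 ] turn 0.002 t 2.775
```

Call:
{"fn": "play_rows", "kwargs": {"motion": [[0.11,0.03,0.18,0,30],[0.11,0.03,0.18,0,30],[0.11,0.03,0.18,0,14],[0.11,0.03,0.18,0,10],[0.11,0.03,0.18,0,10]], "newtons": 40}}

```text
clock: 3.4
position: [0.6055, -0.0579, 0.1024]
ee_rot: [0.0, 0.087, 0.996, -0.0]
contact_force: [-1.0, -2.9, 2.3]
width: 0.0131
gripper_force: 41.3
```

```bash
python3 -c "
from h import *
go(.6063,-.0577,.102,80); s=manip.get_state(); print(s['contact_force'],s['width'],s['gripper_force'])"
```

```text
at [605.5 -57.9 102.4] ang 80.0 shift [-0.02   0.009  0.011] turn 0.0 t 3.4
[-0.96501271 -2.93565475  2.3459287 ] 0.013122756371909454 41.27701163291931
```

Gripped. Press down about 13 mm, watching the force.

Call:
{"fn": "play_rows", "kwargs": {"motion": [[0,0,0.1,0,10],[0,0,0.2,0,10],[0,0,0.28,0,10],[0,0,0.28,0,10]]}}

```text
clock: 3.9
position: [0.6055, -0.0579, 0.0923]
ee_rot: [0.0, 0.087, 0.996, -0.0]
contact_force: [-4.7, -2.7, 11.3]
width: 0.013
gripper_force: 42.5
```

Call:
{"fn": "play_rows", "kwargs": {"motion": [[0,0,0.02,0.9,10],[0,0,0.02,1.8,10],[0,0,0.02,2.7,10],[0,0,0.02,3.6,10],[0,0,0.02,4.5,10]]}}

```text
clock: 4.53
position: [0.606, -0.0572, 0.0923]
ee_rot: [0.001, 0.464, 0.886, 0.001]
contact_force: [-3.3, -0.6, 14.9]
width: 0.0131
gripper_force: 43.0
```

Call:
{"fn": "play_rows", "kwargs": {"motion": [[0,0,0,0.9,10],[0,0,0,1.8,10],[0,0,0,2.5,10],[0,0,0,2.8,10],[0,0,0,2.8,10]]}}

```text
clock: 5.15
position: [0.6066, -0.0571, 0.0923]
ee_rot: [0.001, 0.662, 0.75, 0.001]
contact_force: [-3.0, 1.6, 14.3]
width: 0.0129
gripper_force: 43.5
```

```bash
python3 -c "
from h import *
go(.6063,-.0577,.102,80); s=manip.get_state(); print(s['contact_force'],s['moment'],s['width'],s['gripper_force'])"
```

```text
at [606.6 -57.1  92.3] ang 7.11 shift [-0.015 -0.008 -0.243] turn -7.289 t 5.15
[-2.98605583  1.59267308 14.32763932] [0.17959859 0.46411874 0.64519816] 0.012861137900393121 43.51325869560242
```

Call:
{"fn": "play_rows", "kwargs": {"motion": [[0,0,-0.1,0,10],[0,0,-0.2,0,10],[0,0,-0.27,0,10],[0,0,-0.27,0,40],[0,0,-0.27,0,40]]}}

```text
clock: 5.78
position: [0.6049, -0.0574, 0.1]
ee_rot: [-0.001, 0.663, 0.749, -0.0]
contact_force: [0.2, -0.2, 0.1]
width: 0.0399
gripper_force: 0.0
```

Call:
{"fn": "play_rows", "kwargs": {"motion": [[0,0,-0.8,0,60],[0,0,-1.6,0,85],[0,0,-2,0,85],[0,0,-2,0,85]], "newtons": 20}}

```text
clock: 6.28
position: [0.6059, -0.0577, 0.1814]
ee_rot: [0.001, 0.663, 0.749, 0.0]
contact_force: [-0.0, 0.4, 0.2]
width: 0.0849
gripper_force: 0.0
```

```bash
python3 -c "
from h import *
d=manip.get_image('wrist'); cv2.imwrite('pics/w2.png',d['img'][:,:,::-1])
W=pts(d); z=W[...,2]; m=(z>.115)&(z<.13)&(np.hypot(W[...,0]-.606,W[...,1]+.058)<.03); P=W[m]
r=cv2.minAreaRect((P[:,:2]*1000).astype(np.float32)); print(r, m.sum(), np.median(P[:,2]))
for y in (-28,-39): go(*clamp(-92,y),.19,81.15)"
```

```text
((606.8248901367188, -56.65589141845703), (13.922320365905762, 41.41339111328125), 9.205700874328613) 1111 0.12231520294072401
at [605.1 -57.5 180.3] ang 6.99 shift [ 0.167 -2.507 -0.241] turn -7.416 t 6.325
at [605.1 -57.5 180.3] ang 6.99 shift [-0.097 -2.582 -0.241] turn -7.416 t 6.325
```

Call:
{"fn": "play_rows", "kwargs": {"motion": [[0.05,-2.54,0,-1,85],[0.05,-2.54,0,-2,85],[0.05,-2.54,0,-3,85],[0.05,-2.54,0,-4,85],[0.05,-2.54,0,-5,85]]}}

```text
clock: 6.95
position: [0.5031, -0.0677, 0.1792]
ee_rot: [-0.002, 0.281, 0.96, 0.0]
contact_force: [0.7, -0.5, 0.1]
width: 0.085
gripper_force: 0.0
```

Call:
{"fn": "play_rows", "kwargs": {"motion": [[0,0,0,-1,85],[0,0,0,-2,85],[0,0,0,-2.42,85],[0,0,0,-2.42,85]]}}

```text
clock: 7.45
position: [0.5034, -0.0677, 0.1793]
ee_rot: [-0.002, 0.077, 0.997, 0.0]
contact_force: [0.1, -0.8, 0.9]
width: 0.0853
gripper_force: 0.0
```

```bash
python3 -c "
from h import *
d=manip.get_image('wrist'); W=pts(d); z=W[...,2]; np.savez('w3.npz',**d)
cx=((W[...,:2]-O)@X)*1e3; cy=((W[...,:2]-O)@Y)*1e3
m=(z>.056)&(z<.072)&(cx<-45)&(cx>-140)&(cy<20)&(cy>-70)
for a,b in((-140,-30),(-30,20)):
    k=m&(cy>a)&(cy<b); print(k.sum(), np.nanpercentile(cx[k],[1,99]),np.nanpercentile(cy[k],[1,50,99]),np.median(z[k]))
go(*clamp(-92,-33),.03,81.15)"
```

```text
1762 [-134.1960491   -45.92793841] [-53.1012549  -45.02276983 -37.48860106] 0.06321578901975765
775 [-108.05328606  -45.69456326] [-9.36525346 -4.75024052  0.49249246] 0.06312934091291482
at [503.6 -67.7 179.6] ang 81.13 shift [-0.021 -0.008  3.74 ] turn -0.002 t 7.5
```

Call:
{"fn": "play_rows", "kwargs": {"motion": [[-0.02,0,1.2,0,85],[-0.02,0,2.4,0,85],[-0.02,0,3.2,0,85],[-0.02,0,3.9,0,85],[-0.02,0,3.9,0,85]]}}

```text
clock: 8.12
position: [0.503, -0.0675, 0.0227]
ee_rot: [-0.003, 0.077, 0.997, 0.001]
contact_force: [-0.2, -0.5, 1.1]
width: 0.0848
gripper_force: 0.0
```

Call:
{"fn": "play_rows", "kwargs": {"motion": [[0,-0.12,0,0,85],[0,-0.12,0,0,80],[0,-0.12,0,0,76],[0,-0.12,0,0,76]]}}

```text
clock: 8.62
position: [0.5048, -0.0729, 0.0255]
ee_rot: [0.001, 0.077, 0.997, -0.0]
contact_force: [-0.1, 0.1, 0.3]
width: 0.0762
gripper_force: 0.0
```

```bash
cat > j.py <<'E'
from h import *
s=manip.get_state(); d=manip.get_image('top'); W=pts(d); z=W[...,2]
cx=((W[...,:2]-O)@X)*1e3; cy=((W[...,:2]-O)@Y)*1e3
hs=cv2.cvtColor(d['img'],cv2.COLOR_RGB2HSV)
v=(abs(cx)<18)&(z>.055)&(z<.085)&(cy>40)&(cy<245)
ch=v&(hs[...,1]>120)
t=v&~ch
h,_=np.histogram(cy[t],bins=np.arange(40,246,3)); 
print("cheese n",ch.sum(),np.nanpercentile(cy[ch],[2,98]) if ch.any() else None)
print("others",[(40+3*i,int(n)) for i,n in enumerate(h) if n>2])
tr=(z>.058)&(z<.07)&(cx<-45)&(cx>-112)&(cy<10)&(cy>-34)
print("trig",tr.sum(),np.polyfit(cx[tr],cy[tr],1)[0] if tr.sum()>20 else None)
print(s['clock'],np.round(s['contact_force'],1),s['width'],s['gripper_force'])
p=s['position'][:2]-O; print("tcp clamp",p@X*1e3,p@Y*1e3,s['position'][2])
E
python3 j.py
```

```text
cheese n 545 [118.90769277 216.35425451]
others [(40, 15), (43, 11), (55, 18), (58, 15), (61, 17), (64, 15), (85, 19), (88, 16), (91, 10), (220, 24), (223, 19), (226, 16), (229, 16), (232, 13), (235, 4)]
trig 10 None
8.625 [-0.1  0.1  0.3] 0.07624092725999763 0.0
tcp clamp -90.51508807539413 -37.642723071746325 0.02550255791206992
```

Call:
{"fn": "play_rows", "kwargs": {"motion": [[0,0,0,0,66],[0,0,0,0,56],[0,0,0,0,46],[0,0,0,0,36],[0,0,0,0,36]], "newtons": 20}}

```text
clock: 9.3
position: [0.5051, -0.0714, 0.0253]
ee_rot: [0.001, 0.077, 0.997, 0.001]
contact_force: [0.9, 6.5, 4.8]
width: 0.0362
gripper_force: 5.0
```

```bash
python3 j.py
```

```text
cheese n 541 [119.17022765 216.55930887]
others [(40, 16), (43, 11), (64, 10), (67, 16), (70, 15), (73, 16), (76, 9), (94, 13), (97, 16), (100, 16), (103, 3), (220, 22), (223, 16), (226, 16), (229, 15), (232, 17), (235, 4)]
trig 0 None
9.3 [0.9 6.5 4.8] 0.036203642886777354 5.005526840686798
tcp clamp -90.43648268824825 -36.13757763120535 0.02530853634406096
```

Call:
{"fn": "play_rows", "kwargs": {"motion": [[0,0,0,0,50],[0,0,0,0,65],[0,0,0,0,80],[0,0,0,0,80],[0,0,0,0,80]]}}

```text
clock: 9.98
position: [0.5044, -0.073, 0.0248]
ee_rot: [-0.0, 0.077, 0.997, -0.0]
contact_force: [0.1, 0.7, 0.4]
width: 0.0801
gripper_force: 0.0
```

Call:
{"fn": "play_rows", "kwargs": {"motion": [[0,0,0,0,66],[0,0,0,0,56],[0,0,0,0,46],[0,0,0,0,36],[0,0,0,0,36]]}}

```text
clock: 10.6
position: [0.5051, -0.0714, 0.0254]
ee_rot: [0.001, 0.077, 0.997, 0.001]
contact_force: [0.6, 7.0, 4.4]
width: 0.0361
gripper_force: 5.2
```

```bash
python3 j.py
```

```text
cheese n 544 [119.22636198 216.50083065]
others [(40, 16), (43, 12), (73, 5), (76, 16), (79, 15), (82, 17), (85, 14), (103, 7), (106, 16), (109, 17), (112, 8), (220, 22), (223, 17), (226, 17), (229, 13), (232, 17), (235, 5)]
trig 0 None
10.6 [0.6 7.  4.4] 0.036140659381636714 5.212827119976282
tcp clamp -90.4276364336312 -36.10510181468618 0.025401338585204453
```

Call:
{"fn": "play_rows", "kwargs": {"motion": [[0,0,0,0,50],[0,0,0,0,65],[0,0,0,0,80],[0,0,0,0,80],[0,0,0,0,80]]}}

```text
clock: 11.28
position: [0.5045, -0.073, 0.0249]
ee_rot: [0.0, 0.077, 0.997, -0.0]
contact_force: [-0.1, 0.5, -0.0]
width: 0.08
gripper_force: 0.0
```

Call:
{"fn": "play_rows", "kwargs": {"motion": [[0,0,0,0,70],[0,0,0,0,64],[0,0,0,0,58],[0,0,0,0,52],[0,0,0,0,48]]}}

```text
clock: 11.9
position: [0.5048, -0.0719, 0.0253]
ee_rot: [0.0, 0.077, 0.997, 0.001]
contact_force: [0.7, 6.0, 4.2]
width: 0.0485
gripper_force: 2.9
```

Call:
{"fn": "play_rows", "kwargs": {"motion": [[0,0,0,0,45],[0,0,0,0,42],[0,0,0,0,39],[0,0,0,0,36],[0,0,0,0,36]]}}

```text
clock: 12.52
position: [0.5051, -0.0714, 0.0254]
ee_rot: [0.001, 0.077, 0.997, 0.001]
contact_force: [1.4, 7.1, 5.6]
width: 0.0361
gripper_force: 5.4
```

```bash
python3 j.py
```

```text
cheese n 535 [122.12704365 218.85722759]
others [(40, 16), (43, 12), (85, 19), (88, 14), (91, 16), (94, 15), (97, 3), (112, 11), (115, 16), (118, 12), (220, 15), (223, 19), (226, 14), (229, 16), (232, 19), (235, 3)]
trig 0 None
12.525 [1.4 7.1 5.6] 0.03606951749984751 5.413715075701475
tcp clamp -90.37369278885645 -36.122473717852365 0.025434219243007355
```

Call:
{"fn": "play_rows", "kwargs": {"motion": [[0,0,0,0,50],[0,0,0,0,65],[0,0,0,0,80],[0,0,0,0,80],[0,0,0,0,80]]}}

```text
clock: 13.2
position: [0.5045, -0.073, 0.0249]
ee_rot: [0.0, 0.077, 0.997, -0.0]
contact_force: [0.7, 0.3, 0.7]
width: 0.0799
gripper_force: 0.0
```

Call:
{"fn": "play_rows", "kwargs": {"motion": [[0,0,0,0,70],[0,0,0,0,64],[0,0,0,0,58],[0,0,0,0,54],[0,0,0,0,52]]}}

```text
clock: 13.82
position: [0.5048, -0.0707, 0.0256]
ee_rot: [0.0, 0.077, 0.997, 0.002]
contact_force: [1.6, 9.1, 6.0]
width: 0.0524
gripper_force: 4.6
```

Call:
{"fn": "play_rows", "kwargs": {"motion": [[0,0,0,0,50],[0,0,0,0,48],[0,0,0,0,46],[0,0,0,0,44],[0,0,0,0,44]]}}

```text
clock: 14.45
position: [0.5051, -0.0698, 0.0259]
ee_rot: [0.001, 0.078, 0.997, 0.002]
contact_force: [1.0, 12.0, 8.7]
width: 0.0441
gripper_force: 6.1
```

```bash
python3 j.py
```

```text
cheese n 537 [122.08774203 218.9248594 ]
others [(40, 16), (43, 12), (88, 11), (91, 15), (94, 17), (97, 15), (100, 11), (112, 10), (115, 15), (118, 11), (220, 15), (223, 17), (226, 19), (229, 14), (232, 16), (235, 5)]
trig 0 None
14.45 [ 1.  12.   8.7] 0.04410544348280182 6.092059230431914
tcp clamp -90.63228871015254 -34.60544818779852 0.025905012412351013
```

```bash
cat > g.py <<'E'
from h import *
def gap(d):
    W=pts(d); z=W[...,2]
    cx=((W[...,:2]-O)@X)*1e3; cy=((W[...,:2]-O)@Y)*1e3
    hs=cv2.cvtColor(d['img'],cv2.COLOR_RGB2HSV)
    v=(abs(cx)<18)&(z>.055)&(z<.085)&(cy>50)&(cy<200)&(hs[...,1]<=120)
    c=np.sort(cy[v]); k=np.argmax(np.diff(c)); a,b=c[:k+1],c[k+1:]
    return np.round([np.mean(a),np.mean(b),np.mean(b)-np.mean(a),np.diff(c)[k]],2)
if __name__=="__main__":
    print(gap(dict(np.load("top.npz"))))
    for i in range(2): print(gap(manip.get_image("top")))
    s=manip.get_state(); print(s["clock"],s["contact_force"],s["width"],s["gripper_force"])
E
python3 g.py
```

```text
[60.79 88.74 27.95 17.94]
[ 95.44 116.85  21.41  11.87]
[ 95.66 116.68  21.02  11.95]
14.6 [ 0.16694154 11.51194951  9.31483992] 0.04438421273630251 6.086431033909321
```

Call:
{"fn": "play_rows", "kwargs": {"motion": [[0,0,0,0,43],[0,0,0,0,42],[0,0,0,0,41],[0,0,0,0,41],[0,0,0,0,41]]}}

```text
clock: 15.22
position: [0.5052, -0.0695, 0.026]
ee_rot: [0.001, 0.078, 0.997, 0.003]
contact_force: [1.4, 12.6, 9.7]
width: 0.0417
gripper_force: 6.7
```

```bash
python3 g.py
```

```text
[60.79 88.74 27.95 17.94]
[ 96.41 116.77  20.36  11.13]
[ 96.53 116.99  20.46  10.91]
15.325 [ 1.19730235 14.14834476  9.77104179] 0.04087005797176175 6.6781071200966835
```

Call:
{"fn": "play_rows", "kwargs": {"motion": [[0,0,0,0,41],[0,0,0,0,41],[0,0,0,0,41],[0,0,0,0,41],[0,0,0,0,41]]}}

```text
clock: 15.95
position: [0.5052, -0.0695, 0.026]
ee_rot: [0.001, 0.078, 0.997, 0.003]
contact_force: [0.3, 12.8, 9.4]
width: 0.0411
gripper_force: 6.7
```

```bash
python3 g.py; python3 j.py; python3 -c "
from h import *
d=manip.get_image('top'); cv2.imwrite('pics/end.png',cv2.resize(d['img'][:,:,::-1],(800,600)))"
```

```text
[60.79 88.74 27.95 17.94]
[ 96.44 116.65  20.21  11.19]
[ 96.39 116.7   20.32  10.69]
16.05 [ 0.95243843 14.4274843   9.13545179] 0.04115500739379819 6.677966807037592
cheese n 539 [122.45646044 219.22884433]
others [(40, 16), (43, 12), (88, 3), (91, 19), (94, 16), (97, 14), (100, 14), (112, 9), (115, 15), (118, 12), (220, 15), (223, 17), (226, 17), (229, 15), (232, 17), (235, 4)]
trig 0 None
16.05 [ 1.  14.4  9.1] 0.04115500739379819 6.677966807037592
tcp clamp -90.57944337342644 -34.25673636002516 0.025973063611447366
```

View pics/end.png

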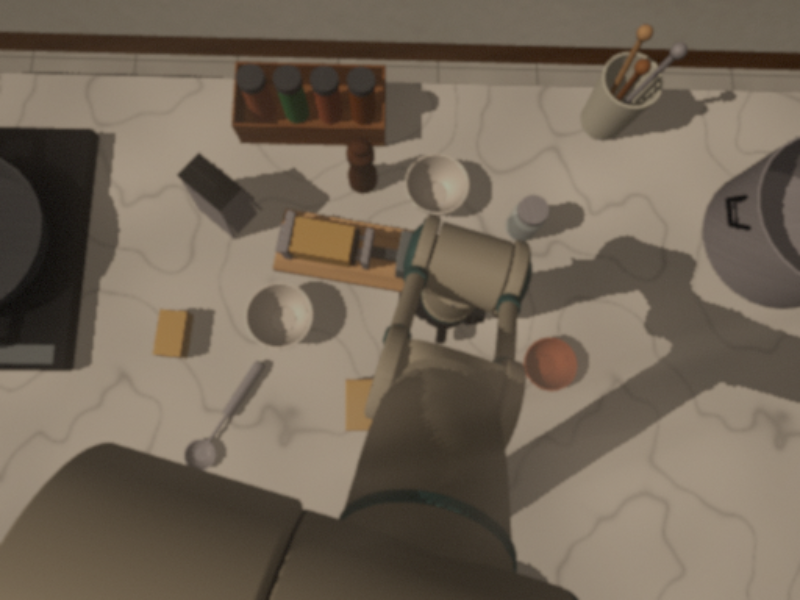

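The picture shows the cheese (323,240) against the stop (287,235), the pad pressed on it (about 355,245), the gripper on the trigger and the bystanders where they were; readings are steady.

```bash
python3 -c "
from rig import manip
print(manip.sign_off())"
```

```text
the job is handed in; nothing more can be done
None
```

I handed the job in at about 16 s: the lock knob is released and up, the cheese is against the stop, and the gripper is still squeezing the trigger. By my camera measurement the pad is sunk about 7.5 mm, roughly 11 N. The hand-in returned no verdict.

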